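Open the sampling guide and hold its telescoping arm at the third long scale mark

TASK

The next sample of this split sediment core is due at the third long mark of the scale (150 mm from the zero line). Turn the bayonet plug in the sampling guide counterclockwise to its stop, lift it out and set it down gently in the steel tray; then squeeze the grip so that its lock button goes in, draw the telescoping arm out until its pointer stands at that mark, and finish while still holding it there, since a spring pulls it back when it is let go. Do not touch the open core with anything, and leave the other things on the bench where they are.

Things in the scene. Friction and masses are not known exactly. Their poses are not given: they have to be found in the camera images.
- gauge: fixed aluminium core cradle with its gauge, 130 mm wide, 860 mm long. Origin: on the bench, below the scale's zero line, on the arm's centre line. y: direction in which the arm is drawn out; x: away from the robot; z up. The arm slides in a square sleeve (30 mm, collar 42 mm) at height 96 mm, y = -430 to -105 mm. Nothing of it stands higher than the arm's grip (166 mm).
- core: the open half core in the cradle, part of the gauge with the same origin and axes: 72 mm wide, from y = 0 to 400 mm, open face at height 56 mm, below the arm's guide. Nothing may touch it.
- boom (a joint): how far the telescoping arm is drawn out (m, along gauge y): 0 home and locked, as at the start; 0.15 pointer at the third long mark after the zero line; 0.22 fully out. A spring pulls it home with 3 to 4 N, little friction. Grip, lock button, guide and pointer travel with it at fixed distances.
- grip (a point): middle of the arm's upright grip at the lock button's height, 140 mm above the bench, 75 mm from the guide axis in gauge -y. A black block 30 mm wide (gauge x), 26 mm long (gauge y), from 108 mm (top of the head that carries it, 32 mm wide) to 166 mm. Button in its +x face. Squeeze it along gauge x, fingers from above: one bears on the -x face, the other on the button.
- button_face (a point): middle of the outer face of the lock button, a steel disc of 20 mm diameter standing 6.5 mm out of the grip's +x face. Goes in along gauge -x, 5.5 mm of travel, spring 1.5 N rising to 2.9 N at the bottom; a grip of 10 N or more holds it in.
- lock_button (a joint): travel of the lock button (m): 0 out, 0.0055 fully in. Less than about 4 mm in, a tooth locks the arm in its home position (1.5 mm of play); further in, the arm is free. Away from home the arm slides whether or not it is pressed.
- guide (a point): centre of the guide eye's top face, on the guide axis, 98 mm above the bench: an upright ring of 54 mm outside diameter at the arm's front end, closed by the plug at the start. Its axes are those of the gauge.
- pointer (a point): tip of the pointer, a thin steel blade 48 mm from the guide axis in gauge +x, just above the scale, exactly abreast of the guide axis.
- mark3 (a point): the third long mark after the zero line (gauge x = 55 mm, y = 150 mm, height 52 mm). The scale is the flat white strip beside the core, 26 mm wide, with short marks every 10 mm and long ones every 50 mm; the zero line at y = 0 is a long mark too, at the end nearest the sleeve.
- plug_mid (a point): middle of the bayonet plug, half-way up (48 mm high, about 70 g, z up). Foot 26 mm thick with two ears; flange of 48 mm diameter from 6 to 2 mm below this point; above it a flat wing up to 24 mm above this point, 10 mm thick along its x axis, 34 mm long along y. At the start the wing lies about along the arm. Rests on its flat foot when stood down.
- tray: open steel tray, fixed, 110 mm (x) by 180 mm (y), rim 22 mm high, wall and floor 3 mm; origin under its centre. A spatula lies in it along y, about 34 mm from the centre in +x, 13 mm wide, 6 mm high; the side towards -x is free. Stands left or right in front of the robot; a box of vials of the same size, 50 mm high, has the other place.
- spatula: thin spatula with a black handle, 138 mm long, lying in the tray. Leave alone.
- marker: felt pen lying on the bench, 130 mm. Leave alone.
- plug: the same plug, origin under its foot. Closed at about the gauge's yaw (-0.05 to 0.09 rad from it). Turned to 60 degrees counterclockwise from the gauge's yaw, seen from above (4 degrees off will do; the stop is at about 63), its ears meet the slots and it lifts straight out with 2 mm of play, clear of the guide after 20 mm. It turns easily.
Not all that is in view belongs to the job. Of the things that look like the plug, the middle-sized one is meant.

How it is judged (in metres and radians):
On the way, in this order (a step that is already met when the one before it is completed fails the run):
1. the plug has been turned and lifted clear of the guide (z of plug_mid in the frame of guide above 0.035 m), for 0.1 s.
2. the plug stands or lies in the tray, let go (x of plug_mid in the frame of tray between -0.05 and 0.05 m and y of plug_mid in the frame of tray between -0.085 and 0.085 m and z of plug_mid in the frame of tray below 0.045 m and contact force between the fingers and plug below 0.1 N), for 0.2 s.
3. the lock button has been squeezed in and the arm has left its home position (value of joint boom above 0.02 m), for 0.1 s.
At the end, for the whole second after the job is handed in: The fingers still hold the arm (more than 1 N), its pointer standing still within 5 mm of the third long mark (arm drawn out 145 to 155 mm), and the plug rests in the tray (value of joint boom between 0.145 and 0.155 m and velocity of joint boom between -0.01 and 0.01 m/s and contact force between the fingers and boom above 1 N and x of plug_mid in the frame of tray between -0.05 and 0.05 m and y of plug_mid in the frame of tray between -0.085 and 0.085 m and z of plug_mid in the frame of tray below 0.045 m and linear speed of plug below 0.02 m/s); the arm keeps its last pose, push and grip.
It fails at once if the open core was touched (contact force between core and anything else above 0.5 N).
It fails at once if the plug was dropped (faster than 0.7 m/s out of the fingers) (linear speed of plug above 0.7 m/s and contact force between the fingers and plug below 0.05 N).
It fails at once if a bystander was moved more than 30 mm (distance of any of spatula, marker, jar0, jar1, jar2, wash_bottle, beaker, hole_punch from where it was at the start of the episode above 0.03 m).
It also fails if it takes over 61 s, if anything falls off the work surface, if the arm or the gripper's body presses on something with over 40 N, if the wrist force passes 120 N, or if a joint passes its speed limit or range.

ROBOT

A 6-joint arm with a two-finger parallel gripper is mounted at the origin on the work surface. World frame = base frame: x ahead of the robot, y to its left, z up, the work surface at z = 0. Lengths are in m, angles in degrees, forces in N, time in s.
With the tool pointing down it reaches from about 0.275 to 0.825 m from the base axis. Payload 5.2 kg.
Tool frame: the origin (TCP) lies between the finger pads; the fingertips stand manip.finger_overhang ahead of it and the grasp point (between the pads) lies 5 mm behind it (manip.finger_overhang is the distance from the TCP to the fingertips, in m); z points along the fingers, y is the direction in which the jaws open and shut (so a half turn about z gives the same grasp; the last joint's range is limited). The gripper opens to 93 mm and grips with 3 to 60 N. Pads are 15 mm wide; open, the fingers measure 128 mm over their backs; the gripper's body (75 mm by 188 mm) begins 65 mm behind the grasp point.
Start: joints at [53.182, 14.817, 87.949, -0, 77.235, -11.62], TCP at [0.234, 0.498, 0.198] pointing down, gripper open.
Joint ranges: [-179.93, 179.93], [-52.35, 119.4], [10.71, 147.94], [-69.91, 249.91], [12.55, 155.21], [-178.61, 178.61]. Speed limits (degrees/s): [147.25, 147.25, 180, 180, 180, 180].

INTERFACE

Orientations are given as a 3x3 rotation matrix whose columns are the frame's x, y, z axes.
In Python, from plant import manip, eoat, kin, viewer, workorder, current_time, current_joints, current_qd, current_effort, current_tcp_pos, current_ee_rot, current_ft_force, current_moment, current_opening gives the robot as it stands. Calls block until the motion is done:
- manip.move_pose(position, orientation): joint-space move of the TCP to a pose.
- manip.movel(position, vel=0.15, orientation=None): straight line of the TCP; orientation=None keeps the orientation; vel is the mean speed in m/s.
- manip.movej(angles): joint-space move.
- eoat.gripper_to(opening): finger opening in m; the grip force is fixed at half the most; returns when the fingers have stopped.
- manip.dwell(seconds).
- kin.inverse_kinematics(position, orientation): joint angles nearest the present ones, or None.
- viewer.snapshot(name): name is "scene" or "top" or "wrist"; returns a dict with "image" (400x640x3 uint8, red, green, blue), "mtx" (3x3 intrinsics, pixels), "R" (3x3) and "t" (3): a world point X has camera coordinates R X + t. Camera axes: x right, y down, z forward; pixel columns grow to the right and rows downward; lengths in m; the calibration is good to about 2 mm. A picture is of the moment at which its call begins. There is no depth.
A pose or a line that the arm cannot do raises manip.PlanningError and nothing moves.
- workorder.job_done(): hands the job in, once; it reports no verdict.
Readings, each from a call of its own:
- current_time(): time.
- current_joints(): joint angles.
- current_qd(): joint speeds.
- current_effort(): joint torques, N m.
- current_tcp_pos(): TCP position.
- current_ee_rot(): TCP orientation.
- current_ft_force(): force on the tool from outside, world axes, zero at the start.
- current_moment(): the same for the moment, N m.
- current_opening(): finger opening in m.
Only numpy, scipy, OpenCV 4.12 (cv2) and the standard library are available. Lean on these libraries where they do the work, as an engineer would, in place of code of your own. Each camera call takes 0.05 s, during which the arm holds its last target.

## Working session

There is one attempt and no reset: what is moved stays moved. The work goes in short steps, each a Python script; the robot and the scene stay as the last script left them, time stands still between calls to the robot, and variables do not carry over. Pictures are saved under pics/ and viewed, and the job is handed in when it is done.

```bash
ls; mkdir -p pics; python3 - <<'E'
from plant import *
from plant import manip, viewer, current_time
import cv2
print(current_time(), manip.finger_overhang)
for n in ["scene","top","wrist"]:
    s=viewer.snapshot(n); cv2.imwrite(f"pics/{n}0.png",s["image"][:,:,::-1]); print(n,s["mtx"].tolist(),s["R"].tolist(),s["t"].tolist())
E
```

```text
pics
0.0 0.014
scene [[459.3624619720379, 0.0, 321.76894114787456], [0.0, 459.3624619720379, 199.38759698263112], [0.0, 0.0, 1.0]] [[0.02938505186432666, 0.9994895102981662, -0.01253943901708402], [0.8575558332928555, -0.031653430792854036, -0.5134160623747943], [-0.5135508850273043, 0.0043334885455411825, -0.8580481975767434]] [0.03553660954335885, -0.414002547199552, 1.5375761188072656]
top [[375.6400115262488, 0.0, 315.0673044011408], [0.0, 375.6400115262488, 198.85944373097678], [0.0, 0.0, 1.0]] [[-0.028102348257210776, -0.9994778105814109, -0.01594879863247427], [-0.9978429638165763, 0.02899617919404924, -0.058895170887747275], [0.05932687067578074, 0.014259303893786471, -0.9981367615052977]] [-0.017692339834023973, 0.5591879570837386, 0.822779915983107]
wrist [[278.78179886367593, 0.0, 322.46818735371977], [0.0, 278.78179886367593, 197.76844913548618], [0.0, 0.0, 1.0]] [[0.4254384734028712, 0.9049862230435091, -0.0014287932249714827], [0.8632900483407145, -0.40536217397728536, 0.30068555060776997], [0.27153710204044496, -0.12915666459712588, -0.9537222647110762]] [-0.5494353823607957, -0.03662153026265066, 0.39124338190613855]
```

View pics/scene0.png

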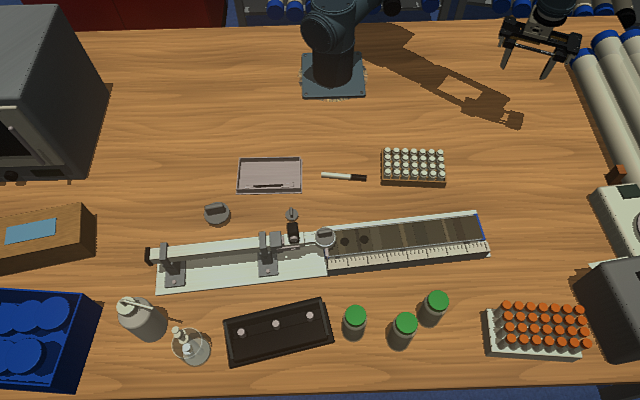

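View pics/top0.png

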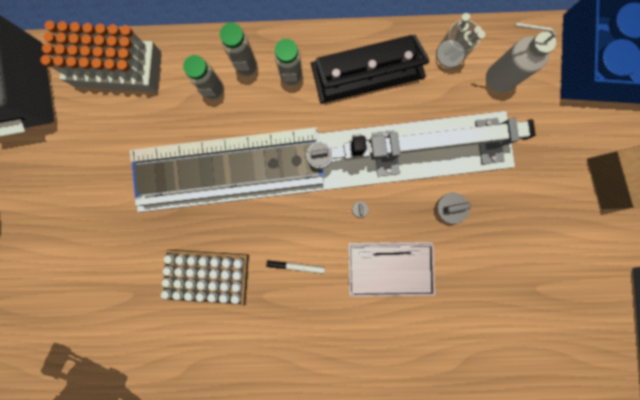

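View pics/wrist0.png

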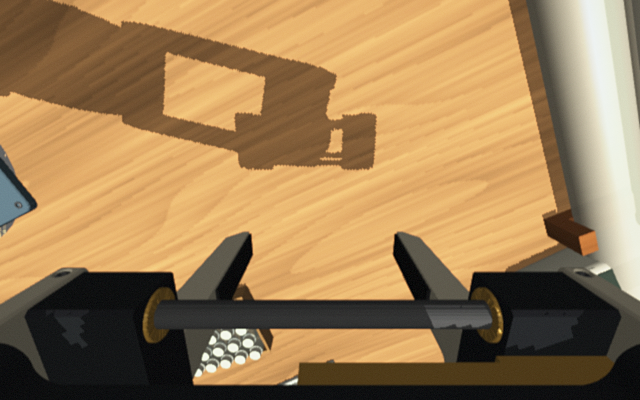

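The top view shows the plug in its guide at about (319,155), grip at (358,146), tray at (391,269), pen at (295,267) and vials at (205,278). The two look-alike plugs are at (452,208), large, and (360,209), small. I'll zoom in next.

```bash
python3 - <<'E'
import cv2
a=cv2.imread("pics/top0.png")[110:220,280:410]; cv2.imwrite("pics/topz.png",cv2.resize(a,None,fx=6,fy=5.4,interpolation=cv2.INTER_CUBIC))
a=cv2.imread("pics/top0.png")[120:210,125:330]; cv2.imwrite("pics/topz2.png",cv2.resize(a,None,fx=3.9,fy=3.9,interpolation=cv2.INTER_CUBIC))
a=cv2.imread("pics/scene0.png")[195:285,255:385]; cv2.imwrite("pics/scz.png",cv2.resize(a,None,fx=6,fy=6,interpolation=cv2.INTER_CUBIC))
E
```

```text
(no output)
```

View pics/topz.png

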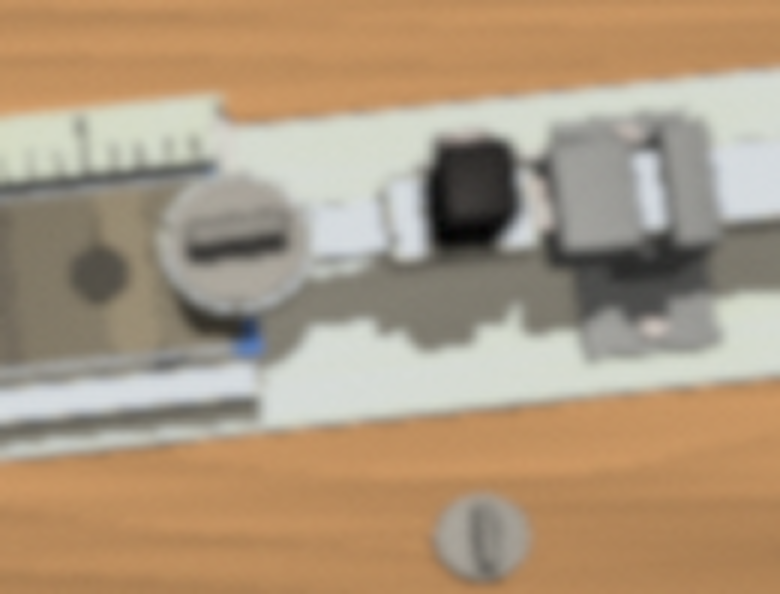

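View pics/topz2.png

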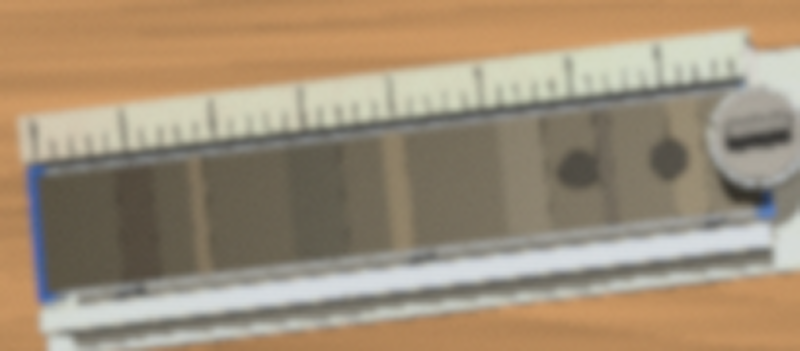

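View pics/scz.png

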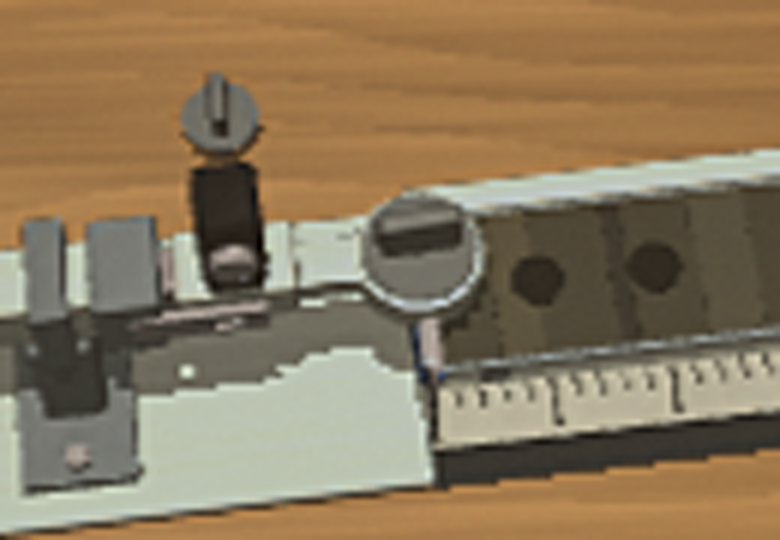

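```bash
cat > h.py <<'E'
import numpy as np, cv2
from plant import manip, eoat, kin, viewer, workorder, current_time, current_joints, current_tcp_pos, current_ee_rot, current_ft_force, current_opening
def ray(s,uv,z):
    uv=np.atleast_2d(np.array(uv,float)); d=np.c_[uv,np.ones(len(uv))]@np.linalg.inv(s["mtx"]).T@s["R"]
    c=-s["R"].T@s["t"]; return c+d*((z-c[2])/d[:,2])[:,None]
def proj(s,X):
    p=(np.atleast_2d(X)@s["R"].T+s["t"])@s["mtx"].T; return p[:,:2]/p[:,2:]
E
cat > m.py <<'E'
from h import *
T=viewer.snapshot("top"); S=viewer.snapshot("scene")
np.save("cams.npy",dict(T=T,S=S),allow_pickle=True)
# scale long marks (top)
mk=np.array([[657,60],[568,70],[478,82],[390,92],[300,102],[210,112],[122,122],[33,133]])/3.9+[125-.37,120-.37]
P=ray(T,mk,.052); print("marks",P.round(4).tolist())
u=(P[7]-P[0])[:2]; print("len",np.linalg.norm(u)); yaw=np.arctan2(-u[0],u[1]); print("yaw",yaw)
zero=P[0]-(P[7]-P[0])/7; ey=u/np.linalg.norm(u)
print("plug top",ray(T,[280+236/6-.4,110+243.5/5.4-.4],.102))
print("plug scn",ray(S,[255+423/6-.4,195+251/6-.4],.102))
sm=np.array([[557,405],[678,392]])/6+[254.6,194.6]
Q=ray(S,sm,.052);print("scene marks 50,100",Q.round(4).tolist())
# black grip top face
print("grip top",ray(T,[280+477/6-.4,110+175/5.4-.4],.166), "scene",ray(S,[255+224/6-.4,195+172/6-.4],.166))
hsv=cv2.cvtColor(T["image"],cv2.COLOR_RGB2HSV)
# tray
t=ray(T,[[349,243.5],[434,242.5],[349,296.5],[434.5,296]],.022);print("tray",t.round(4).tolist(),t.mean(0))
E
python3 m.py
python3 - <<'E'
import cv2
a=cv2.imread("pics/top0.png")[225:315,255:450]; cv2.imwrite("pics/trz.png",cv2.resize(a,None,fx=4,fy=4,interpolation=cv2.INTER_CUBIC))
E
```

```text
marks [[0.696, 0.0094, 0.052], [0.6919, 0.059, 0.052], [0.6868, 0.1092, 0.052], [0.6827, 0.1583, 0.052], [0.6787, 0.2085, 0.052], [0.6746, 0.2589, 0.052], [0.6705, 0.3081, 0.052], [0.6659, 0.358, 0.052]]
len 0.349854830050367
yaw 0.08600297531382259
plug top [[ 0.64243112 -0.04520228  0.102     ]]
plug scn [[ 0.64725698 -0.0451971   0.102     ]]
scene marks 50,100 [[0.6951, 0.0082, 0.052], [0.691, 0.0584, 0.052]]
grip top [[ 0.65238334 -0.1200965   0.166     ]] scene [[ 0.64221357 -0.12154765  0.166     ]]
tray [[0.4576, -0.1056, 0.022], [0.4547, -0.2917, 0.022], [0.3426, -0.1018, 0.022], [0.3391, -0.2874, 0.022]] [ 0.39849949 -0.19664129  0.022     ]
```

View pics/trz.png

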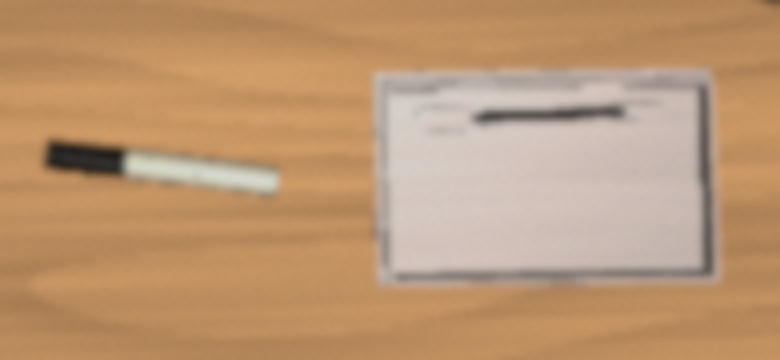

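```bash
cat >> h.py <<'E'
def Rphi(phi):
    c,s=np.cos(phi),np.sin(phi); return np.array([[-s,c,0],[c,s,0],[0,0,-1.]])
YAW=0.086; O=np.array([.6453,-.0451])
def G(x,y,z): 
    c,s=np.cos(YAW),np.sin(YAW); return np.array([O[0]+c*x-s*y,O[1]+s*x+c*y,z])
TRAY=np.array([.3985,-.1966])
E
python3 - <<'E'
from h import *
print(current_ee_rot().round(3).tolist() if hasattr(current_ee_rot(),'round') else current_ee_rot())
for k in (0,np.pi):
    for p,ph in ((G(0,0,.12),0),(G(0,0,.12),1.06),(G(0,-.075,.14),0),(G(0,.075,.14),0)):
        q=kin.inverse_kinematics(p,Rphi(YAW+ph+k)); print(k,ph,None if q is None else np.round(q,1))
E
```

```text
[[-0.905, 0.426, -0.0], [0.426, 0.905, -0.001], [0.0, -0.001, -1.0]]
0 0 [-13.9  27.9  79.8  -0.   72.4 -18.8]
0 1.06 [-13.9  27.9  79.8  -0.   72.4 -79.5]
0 0 [-20.   28.6  75.7  -0.   75.7 -25. ]
0 0 [ -7.3  26.2  79.5  -0.   74.3 -12.2]
3.141592653589793 0 [-13.9  27.9  79.8  -0.   72.4 161.2]
3.141592653589793 1.06 [-13.9  27.9  79.8  -0.   72.4 100.5]
3.141592653589793 0 [-20.   28.6  75.7  -0.   75.7 155. ]
3.141592653589793 0 [ -7.3  26.2  79.5  -0.   74.3 167.8]
```

```bash
python3 - <<'E'
from h import *
manip.move_pose(G(0,0,.23),Rphi(YAW))
manip.dwell(.2)
s=viewer.snapshot("wrist"); cv2.imwrite("pics/w1.png",s["image"][:,:,::-1]); np.save("w1.npy",s,allow_pickle=True)
print(current_time(),current_tcp_pos(),proj(s,[G(0,0,.102),G(0,0,.128),G(0,-.075,.166),G(.055,0.05,.052),G(.055,0.15,.052)]).round(1).tolist())
E
```

```text
2.925 [ 0.64529559 -0.04439966  0.23007195] [[321.2, 185.9], [321.1, 192.1], [320.9, 272.5], [364.1, 138.2], [368.1, 51.6]]
```

View pics/w1.png

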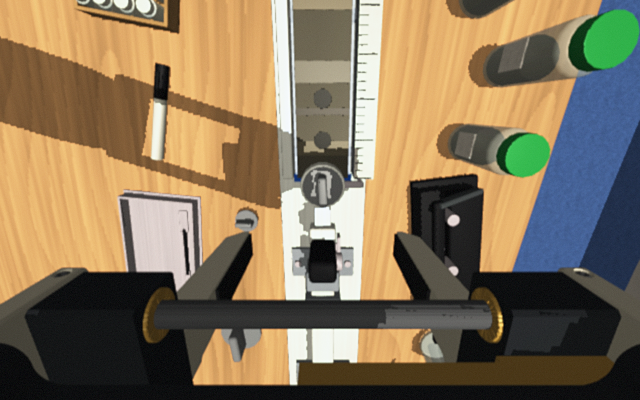

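The wrist view shows the plug at (322,185), with its wing along the arm, the grip at (322,258), and the marks on the right strip. These agree with my projections. I'll zoom in to refine them.

```bash
python3 - <<'E'
import cv2
a=cv2.imread("pics/w1.png"); cv2.imwrite("pics/w1z.png",cv2.resize(a[150:290,270:380],None,fx=5,fy=4.2,interpolation=cv2.INTER_CUBIC))
cv2.imwrite("pics/w1y.png",cv2.resize(a[0:210,270:390],None,fx=5,fy=2.85,interpolation=cv2.INTER_CUBIC))
E
```

```text
(no output)
```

View pics/w1z.png

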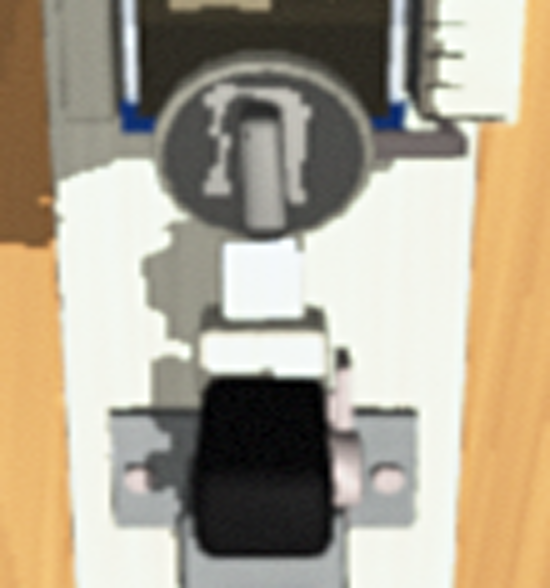

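View pics/w1y.png

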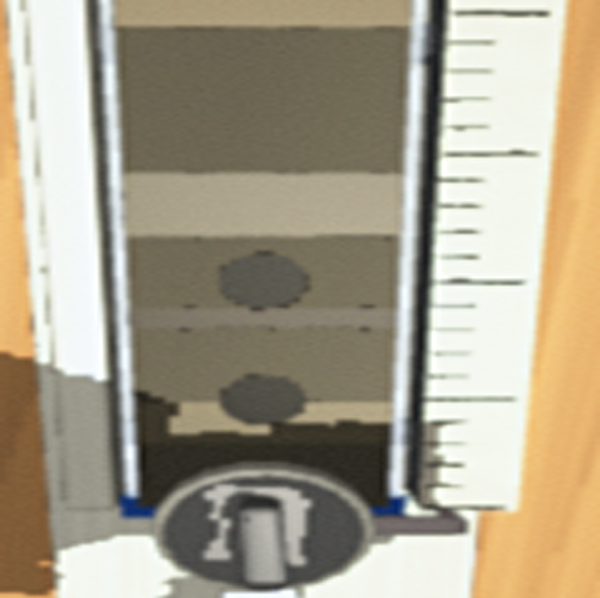

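```bash
sed -i 's/O=np.array.*/O=np.array([.6459,-.0451])/' h.py; python3 - <<'E'
from h import *
ph=YAW+.04
manip.movel(G(0,0,.150),vel=.12,orientation=Rphi(ph))
eoat.gripper_to(.03)
manip.movel(G(0,0,.121),vel=.06)
print(current_time(),current_tcp_pos(),current_ft_force())
s=viewer.snapshot("wrist"); cv2.imwrite("pics/w2.png",s["image"][150:350,200:440,::-1])
E
```

```text
5.4833 [ 0.64583581 -0.04509609  0.12073517] [-0.6371504  -0.19978595  0.39247813]
```

View pics/w2.png

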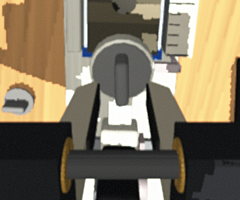

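The fingers straddle the wing at crop position (120,80), roughly centred. I'll close now and read the forces.

```bash
python3 - <<'E'
from h import *
eoat.gripper_to(0.0)
print(current_time(),current_opening(),current_tcp_pos(),current_ft_force())
s=viewer.snapshot("wrist"); cv2.imwrite("pics/w3.png",cv2.resize(s["image"][150:350,200:440,::-1],None,fx=2.5,fy=2.5))
E
```

```text
6.2 0.0003809692175709131 [ 0.64589363 -0.04513327  0.12099237] [-0.21586194  0.46335442  0.06311951]
```

View pics/w3.png

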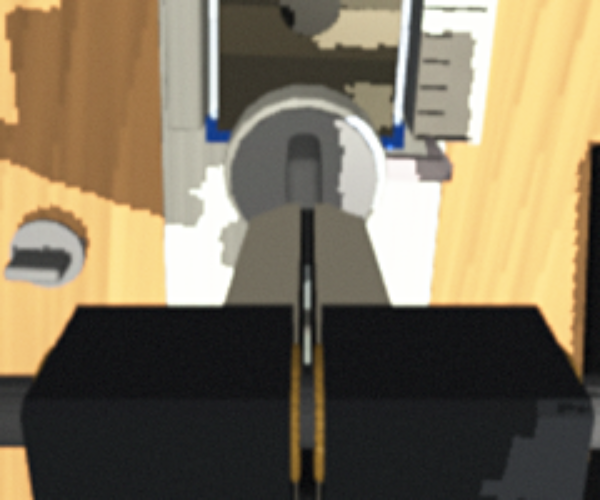

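```bash
python3 - <<'E'
from h import *
s=viewer.snapshot("wrist");p=current_tcp_pos();R=current_ee_rot()
print(p,np.round(R,3).tolist())
for d in (-.03,0,.014): print(proj(s,p+R@[0,0,d]).round(1))
print(proj(s,[G(0,0,.102),G(0,-.017,.128),G(0,.017,.128)]).round(1).tolist())
# camera pos in tool frame
c=-s["R"].T@s["t"]; print((R.T@(c-p)).round(4), (R.T@s["R"].T).round(3).tolist())
w=np.load("w1.npy",allow_pickle=True).item()
for n in ("scene","top"):
    t=viewer.snapshot(n); c=proj(t,G(0,0,.12))[0].astype(int); a=t["image"][max(c[1]-50,0):c[1]+50,c[0]-65:c[0]+65,::-1]; cv2.imwrite(f"pics/{n}3.png",cv2.resize(a,None,fx=6,fy=6,interpolation=cv2.INTER_CUBIC))
E
```

```text
[ 0.64587654 -0.0451029   0.12096338] [[-0.126, 0.992, -0.0], [0.992, 0.126, 0.0], [0.0, -0.0, -1.0]]
[[320.3 250.1]]
[[320.6 230.4]]
[[320.7 222.9]]
[[320.7, 220.5], [319.7, 256.0], [321.5, 211.8]]
[ 0.0836  0.0012 -0.1864] [[0.0, -0.954, -0.301], [1.0, 0.0, 0.001], [-0.001, -0.301, 0.954]]
```

View pics/scene3.png

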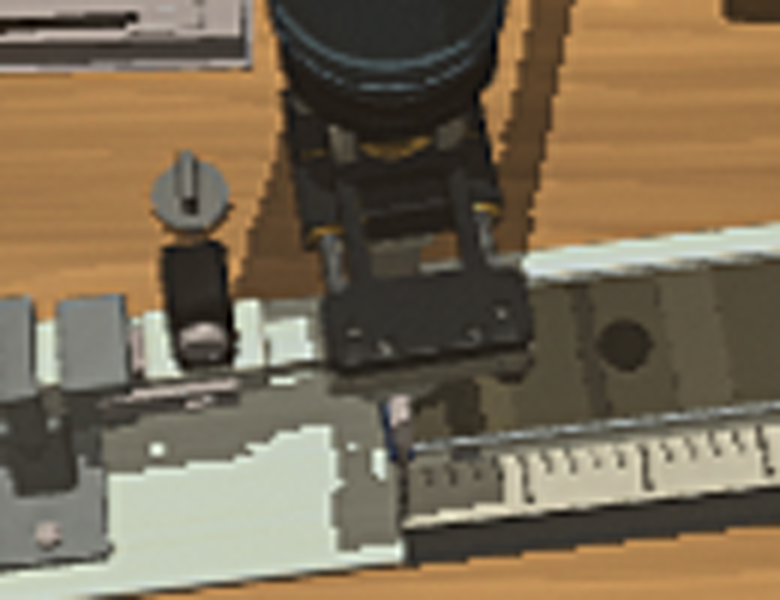

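View pics/top3.png

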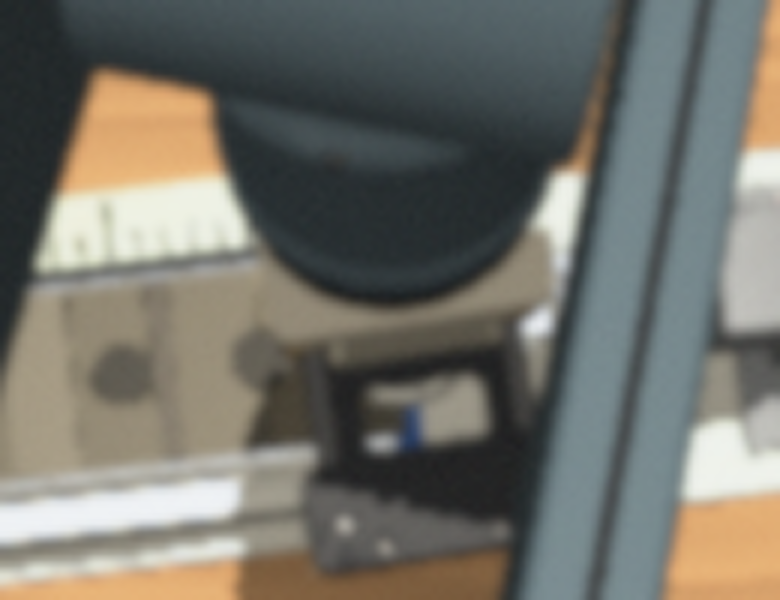

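The fingers closed on nothing. In the wrist view their tips appear at row 233, where I expect about 215, so they look shorter than the stated overhang. I'll check this against the start picture.

```bash
python3 - <<'E'
from h import *
C=np.load("cams.npy",allow_pickle=True).item();S=C["S"]
p=np.array([.234,.498,.198]);y=np.array([.426,.905,0])
a=S["image"][0:110,470:610,::-1]; a=cv2.resize(a,None,fx=5.5,fy=5.5,interpolation=cv2.INTER_CUBIC)
for dz,col in ((-.014,(0,0,255)),(.021,(255,0,0)),(0.005,(0,255,0))):
  for sg in (-.0465,.0465,-.064,.064):
    u=(proj(S,p+sg*y+[0,0,dz])[0]-[470,0]+.5)*5.5; cv2.circle(a,tuple(int(v) for v in u),4,col,1)
cv2.imwrite("pics/tip.png",a)
E
```

```text
(no output)
```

View pics/tip.png

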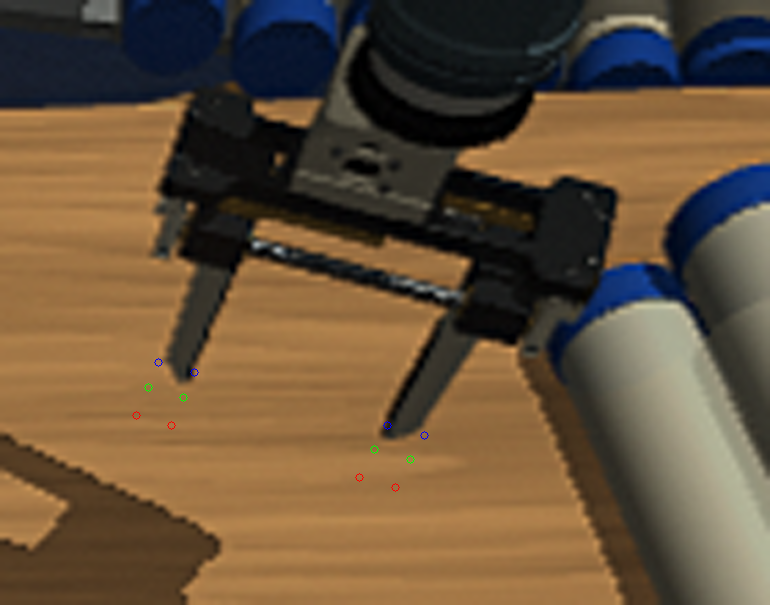

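Confirmed. In the start picture the tips match the blue points, about 20 mm *behind* the reported TCP instead of 14 mm ahead. Finger length down from the body looks right at about 85 mm, so the whole gripper sits about 34 mm higher than the TCP reading implies. I'll correct z by that much and descend under force guard.

```bash
cat >> h.py <<'E'
TIP=.019   # real fingertip height above reported TCP
def st(m=""): print(m,round(current_time(),2),np.round(current_tcp_pos(),4),np.round(current_ft_force(),1),round(current_opening(),4))
E
python3 - <<'E'
from h import *
eoat.gripper_to(.03); st()
for tip in (.125,.118,.112,.107):
    manip.movel(G(0,0,tip-TIP),vel=.05); st(tip)
    if abs(current_ft_force()[2])>4: break
eoat.gripper_to(0); st()
s=viewer.snapshot("wrist"); cv2.imwrite("pics/w4.png",cv2.resize(s["image"][150:350,200:440,::-1],None,fx=2.5,fy=2.5))
E
```

```text
7.09 [ 0.6459 -0.0451  0.121 ] [0.3 0.8 0.1] 0.0299
0.125 7.54 [ 0.6455 -0.045   0.1053] [ 0.5 -0.2 -0.2] 0.0297
0.118 7.83 [ 0.6456 -0.045   0.0985] [ 0.4  0.2 -0.5] 0.0301
0.112 8.1 [ 0.6456 -0.045   0.0925] [-0.1 -0.3  0.1] 0.0301
0.107 8.35 [ 0.6456 -0.045   0.0875] [ 0.5 -0.2 -0.8] 0.0299
 8.82 [ 0.6459 -0.0451  0.0881] [ 0.4 -0.6  0.1] 0.0092
```

View pics/w4.png

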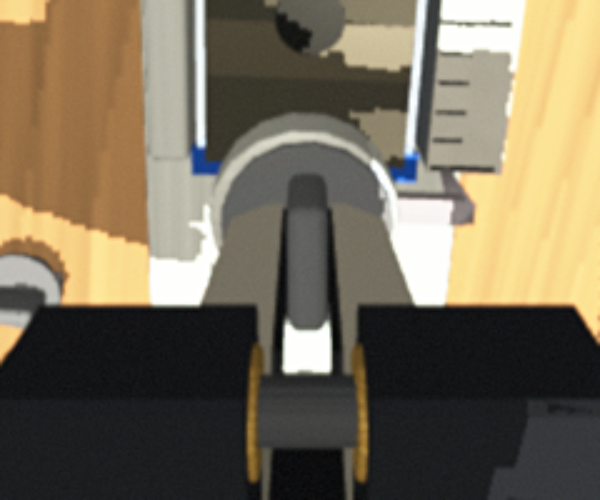

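The wing is now between the fingers (opening 9.2 mm, wrench near zero). Next I turn it counterclockwise in steps, watching force.

```bash
python3 - <<'E'
from h import *
from plant import current_moment
p=current_tcp_pos()
for a in (10,20,30,40,50,56,61):
    manip.movel(G(0,0,.107-TIP),vel=.05,orientation=Rphi(YAW+np.radians(a))); st(a); print(np.round(current_moment(),2))
    if np.abs(current_ft_force()).max()>18: break
E
```

```text
10 9.15 [ 0.646  -0.0452  0.0882] [0.2 0.8 1.3] 0.0098
[-0.08  0.03  0.07]
20 9.47 [ 0.646  -0.0451  0.0882] [ 0.  -0.4  0.9] 0.0095
[-0.04  0.05 -0.01]
30 9.8 [ 0.646  -0.0451  0.0882] [-1.1  0.6  1.4] 0.0096
[-0.03  0.    0.03]
40 10.12 [ 0.646  -0.0451  0.0881] [ 0.2 -0.5  1.8] 0.0099
[-0.05 -0.01  0.03]
50 10.45 [ 0.6461 -0.0452  0.0882] [ 0.8 -0.7  2.3] 0.0093
[-0.04  0.01  0.08]
56 10.71 [ 0.646  -0.0451  0.0881] [0.8 0.1 3.6] 0.0095
[-0.07 -0.01  0.05]
61 10.96 [ 0.6459 -0.0459  0.0881] [-0.7 -3.7  2.7] 0.0097
[-0.63  0.19 -0.02]
```

```bash
python3 - <<'E'
from h import *
for dz in (.003,.008,.014,.022):
    manip.movel(G(0,0,.107-TIP+dz),vel=.05); st(dz)
    if np.abs(current_ft_force()).max()>12: break
s=viewer.snapshot("wrist"); cv2.imwrite("pics/w5.png",cv2.resize(s["image"][150:350,200:440,::-1],None,fx=2.5,fy=2.5))
E
```

```text
0.003 11.21 [ 0.6452 -0.0454  0.0906] [-2.1 -3.6 -0.1] 0.0097
0.008 11.46 [ 0.646  -0.0446  0.0964] [-2.2 -1.1  1.9] 0.01
0.014 11.72 [ 0.6461 -0.0448  0.1026] [-1.6 -1.1  0.7] 0.0101
0.022 12.03 [ 0.6466 -0.0451  0.1107] [0.2 0.5 0. ] 0.0098
```

View pics/w5.png

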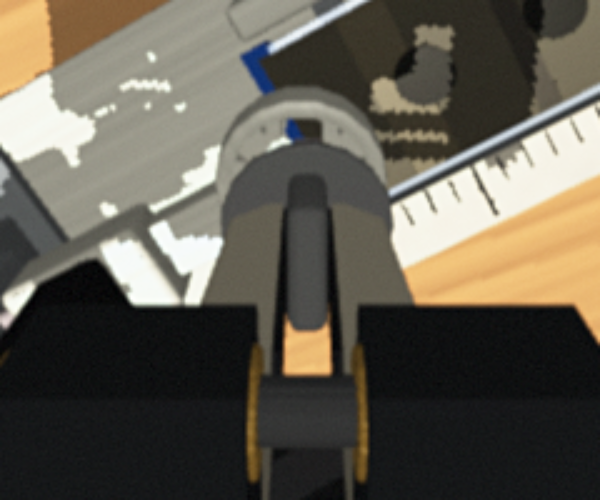

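```bash
python3 - <<'E'
from h import *
manip.movel(G(0,0,.21),vel=.15); manip.dwell(.15); st("up")
t=np.array([TRAY[0]-.012,TRAY[1]])
R=Rphi(-.016)
q=kin.inverse_kinematics([t[0],t[1],.15],R); print(np.round(q,1))
manip.movel([t[0],t[1],.15],vel=.3,orientation=R); st("over")
s=viewer.snapshot("top"); cv2.imwrite("pics/t6.png",s["image"][:,:,::-1])
s=viewer.snapshot("scene"); cv2.imwrite("pics/s6.png",cv2.resize(s["image"][60:260,180:420,::-1],None,fx=3,fy=3))
s=viewer.snapshot("wrist"); cv2.imwrite("pics/w6.png",s["image"][:,:,::-1])
E
```

```text
up 13.05 [ 0.6451 -0.0449  0.2084] [ 0.2 -0.5 -1.4] 0.0097
[-41.8   5.1 107.   -0.   67.9 -40.8]
over 14.37 [ 0.3873 -0.1965  0.1503] [0.7 0.7 0.1] 0.0098
```

View pics/s6.png

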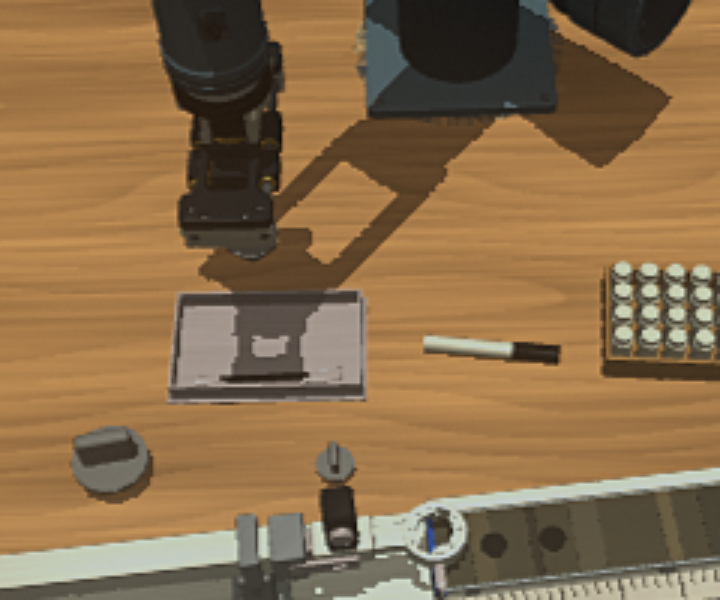

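View pics/w6.png

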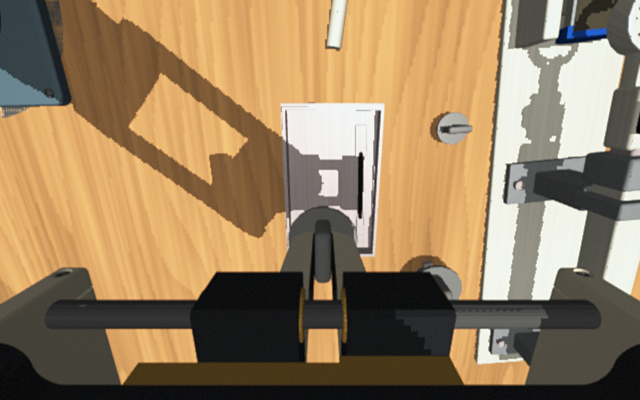

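The guide is open (a ring at scene-crop (435,532)), and the plug hangs from the fingers in front of the tray. Now I lower it.

```bash
python3 - <<'E'
from h import *
t=np.array([TRAY[0]-.012,TRAY[1]])
c=[[TRAY[0]+sx*.055,TRAY[1]+sy*.09,.022] for sx in(-1,1) for sy in (-1,1)]
s=viewer.snapshot("wrist"); print(proj(s,c).round(0).tolist())
manip.movel([*t,.03],vel=.15); manip.dwell(.1); f0=current_ft_force()[2]; st()
z=.018
while z>.002:
    manip.movel([*t,z],vel=.04); f=current_ft_force()[2]
    if f-f0>3.5: break
    z-=.002
st("down")
E
```

```text
[[288.0, 255.0], [279.0, 105.0], [375.0, 254.0], [382.0, 103.0]]
 15.62 [ 0.3872 -0.1972  0.0309] [ 0.4 -0.6 -0.3] 0.0101
down 17.07 [ 0.3868 -0.1969  0.0109] [-2.9  1.8 11. ] 0.0095
```

```bash
python3 - <<'E'
from h import *
t=np.array([TRAY[0]-.012,TRAY[1]])
manip.movel([*t,.0115],vel=.03); st()
eoat.gripper_to(.035); st("open"); manip.dwell(.1)
manip.movel([*t,.15],vel=.2); st()
s=viewer.snapshot("wrist"); cv2.imwrite("pics/w7.png",s["image"][50:300,200:500,::-1])
s=viewer.snapshot("scene"); cv2.imwrite("pics/s7.png",cv2.resize(s["image"][130:240,200:400,::-1],None,fx=4,fy=4))
E
```

```text
17.32 [ 0.3866 -0.1967  0.0115] [-0.3 -0.3 -0.5] 0.0097
open 17.95 [ 0.3865 -0.1966  0.0115] [-1.3 -0.2 -0.2] 0.035
 18.89 [ 0.3859 -0.1961  0.1491] [-0.1  0.6 -0.8] 0.0353
```

View pics/s7.png

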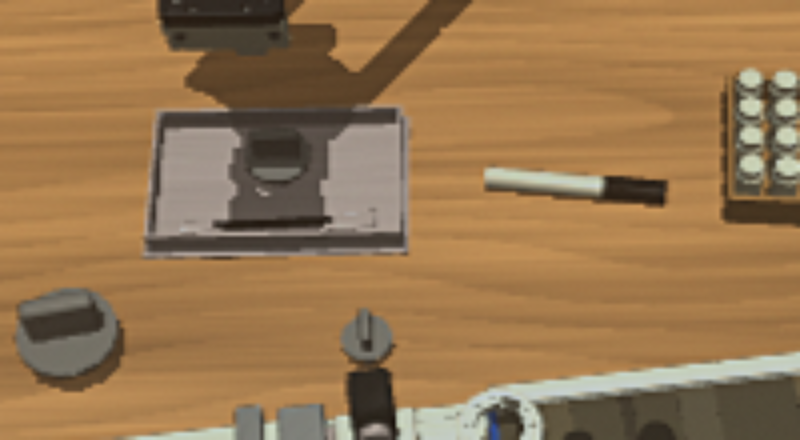

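View pics/w7.png

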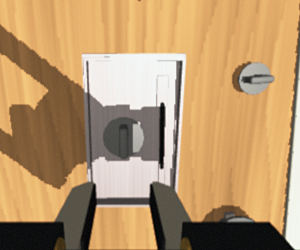

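The plug stands upright in the tray, clear of the spatula, and nothing else has moved. Next is the grip.

```bash
python3 - <<'E'
from h import *
manip.movel(G(.0005,-.075,.20),vel=.3,orientation=Rphi(YAW)); eoat.gripper_to(.062); st()
s=viewer.snapshot("wrist"); cv2.imwrite("pics/w8.png",cv2.resize(s["image"][130:330,200:440,::-1],None,fx=3,fy=3))
print(((proj(s,[G(0,-.075,.166),G(.0215,-.075,.14),G(0,-.075,.108)])-[200,130])*3).round(0).tolist())
E
```

```text
20.74 [ 0.6528 -0.1198  0.2   ] [ 0.4  0.4 -0.8] 0.062
[[361.0, 251.0], [430.0, 222.0], [362.0, 192.0]]
```

View pics/w8.png

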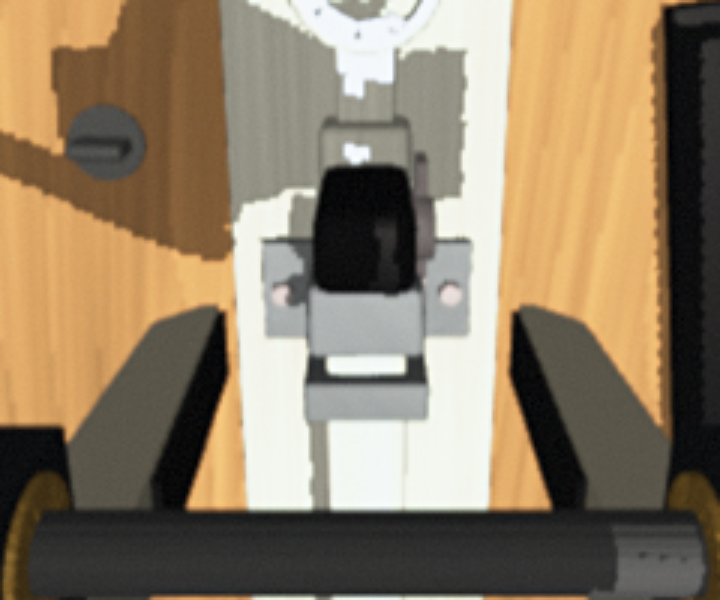

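The grip is centred between the open fingers, at (364,240) against a predicted (361,251). I'll descend and squeeze.

```bash
python3 - <<'E'
from h import *
for z in (.15,.125,.103):
    manip.movel(G(.0008,-.075,z),vel=.08); st(z)
    if abs(current_ft_force()[2])>5: raise SystemExit
eoat.gripper_to(.0); manip.dwell(.2); st("grip")
s=viewer.snapshot("wrist"); cv2.imwrite("pics/w9.png",cv2.resize(s["image"][130:330,200:440,::-1],None,fx=3,fy=3))
s=viewer.snapshot("scene"); cv2.imwrite("pics/s9.png",cv2.resize(s["image"][180:290,230:400,::-1],None,fx=4,fy=4))
E
```

```text
0.15 21.57 [ 0.6534 -0.1199  0.1503] [ 0.2 -0.3 -0.2] 0.062
0.125 22.02 [ 0.6529 -0.1197  0.1245] [ 0.1  0.2 -0.2] 0.0623
0.103 22.45 [ 0.6528 -0.1196  0.1024] [ 0.2 -0.1  0.4] 0.0621
grip 23.27 [ 0.6516 -0.12    0.1034] [-5.6 -0.9  2.4] 0.0298
```

View pics/w9.png

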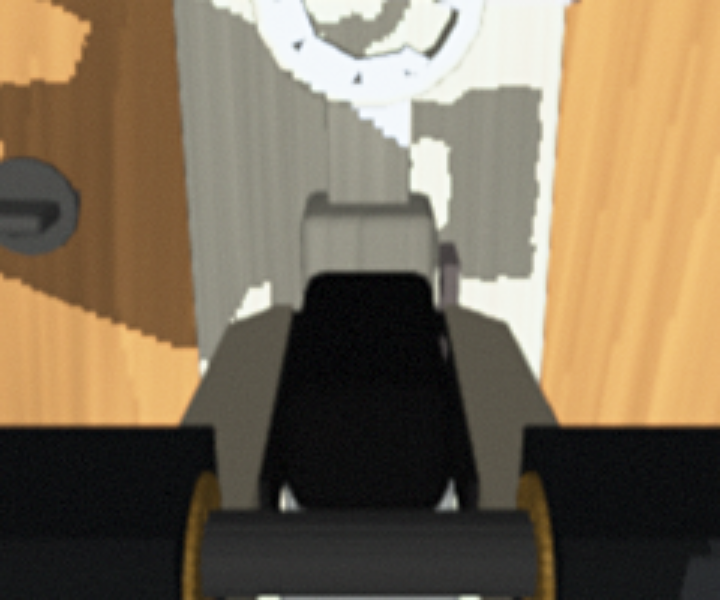

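View pics/s9.png

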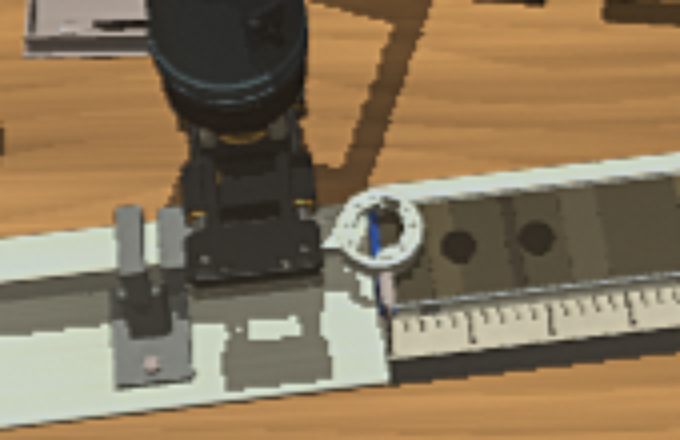

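```bash
python3 - <<'E'
from h import *
for d in (0,.004,.008,.02):
    manip.movel(G(-.0004,-.075+d,.103),vel=.03); manip.dwell(.1); st(d)
    if np.abs(current_ft_force()).max()>15: break
s=viewer.snapshot("scene"); cv2.imwrite("pics/s10.png",cv2.resize(s["image"][180:290,230:400,::-1],None,fx=4,fy=4))
E
```

```text
0 23.72 [ 0.6517 -0.12    0.1034] [-2.8  0.1  4.3] 0.0299
0.004 24.1 [ 0.6514 -0.1166  0.1034] [-5.5 -4.1  5.5] 0.0298
0.008 24.48 [ 0.6511 -0.1126  0.1034] [-4.6 -3.2  5.4] 0.0297
0.02 25.13 [ 0.65   -0.1006  0.1034] [-4.4 -3.5  5.7] 0.0299
```

View pics/s10.png

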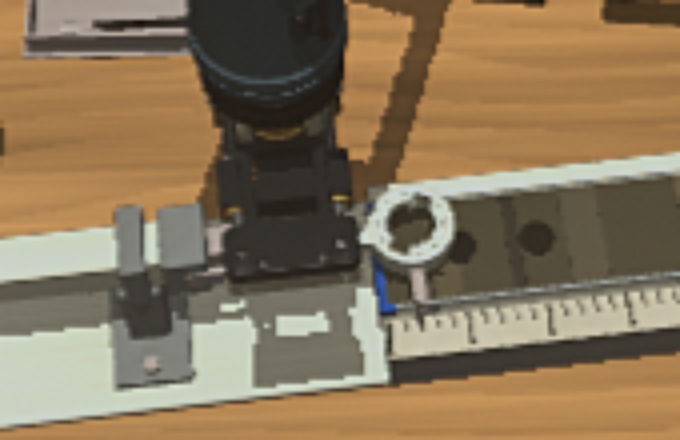

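The lock is released: the guide has moved, against a steady spring force of about 3.5 N. Drawing it out to the mark.

```bash
python3 - <<'E'
from h import *
for d in (.05,.10,.14,.150):
    manip.movel(G(-.0004,-.075+d,.103),vel=.06); st(d)
    if np.abs(current_ft_force()).max()>20: break
manip.dwell(.3); st()
p=current_tcp_pos()[:2]-np.array([.6517,-.1200]); print("moved",np.linalg.norm(p),p@[-np.sin(YAW),np.cos(YAW)])
for n in("scene","top","wrist"):
    s=viewer.snapshot(n); np.save(f"f_{n}.npy",s,allow_pickle=True); cv2.imwrite(f"pics/{n}11.png",s["image"][:,:,::-1])
    print(n,proj(s,[G(.048,.15,.053),G(.055,.15,.052),G(0,.15,.098)]).round(1).tolist())
s=np.load("f_scene.npy",allow_pickle=True).item(); cv2.imwrite("pics/s11.png",cv2.resize(s["image"][180:280,300:460,::-1],None,fx=5,fy=5,interpolation=cv2.INTER_CUBIC))
s=np.load("f_wrist.npy",allow_pickle=True).item(); cv2.imwrite("pics/w11.png",cv2.resize(s["image"][60:260,230:430,::-1],None,fx=3,fy=3,interpolation=cv2.INTER_CUBIC))
E
```

```text
0.05 25.83 [ 0.6473 -0.0704  0.1034] [-4.7 -4.5  5.6] 0.0301
0.1 26.82 [ 0.6429 -0.0207  0.1034] [-5.2 -3.7  5.4] 0.03
0.14 27.63 [0.6394 0.0192 0.1034] [-5.7 -4.   6.7] 0.0297
0.15 27.95 [0.6385 0.0293 0.1034] [-5.3 -4.4  5.3] 0.0297
 28.25 [0.6385 0.029  0.1034] [-4.8 -3.7  6.1] 0.0301
moved 0.14954347797510156 0.14954314680600914
scene [[387.4, 255.3], [387.9, 258.1], [385.7, 230.0]]
top [[247.5, 143.3], [247.2, 140.2], [245.6, 161.9]]
wrist [[380.7, 120.2], [389.0, 120.2], [321.9, 122.6]]
```

View pics/s11.png

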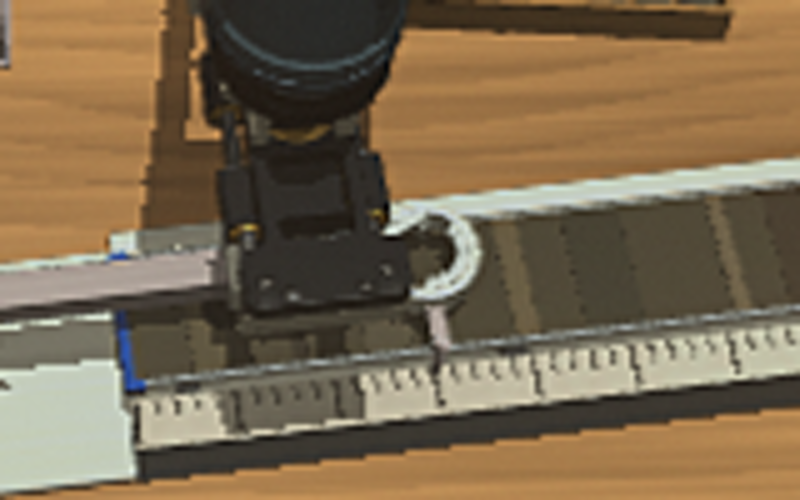

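View pics/w11.png

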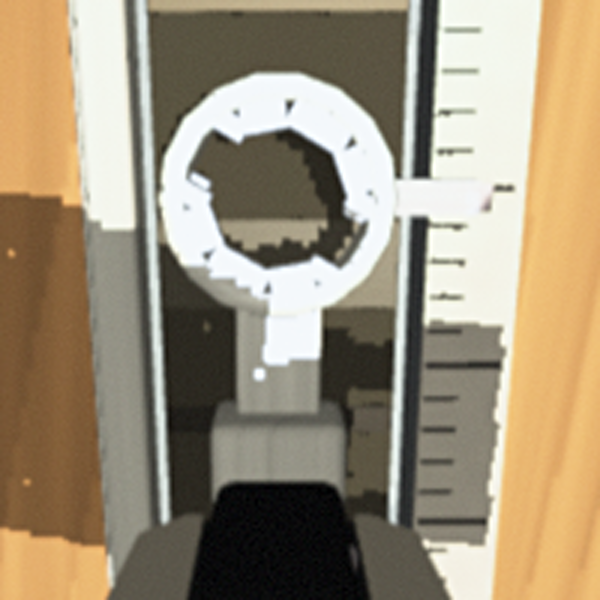

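View pics/scene11.png

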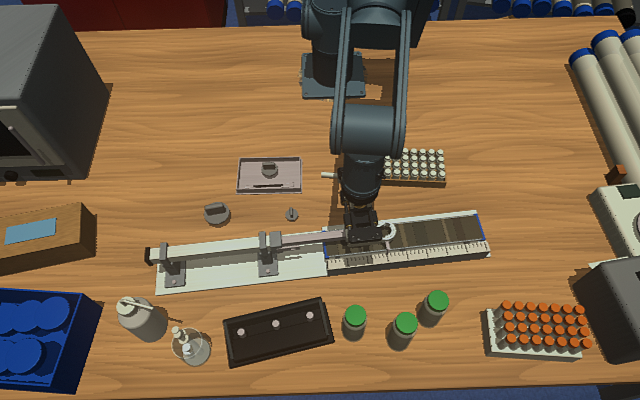

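```bash
python3 - <<'E'
from h import *
s=np.load("f_wrist.npy",allow_pickle=True).item(); cv2.imwrite("pics/w12.png",cv2.resize(s["image"][95:150,350:410,::-1],None,fx=10,fy=10,interpolation=cv2.INTER_NEAREST))
t=np.load("f_scene.npy",allow_pickle=True).item(); cv2.imwrite("pics/s12.png",cv2.resize(t["image"][232:272,360:420,::-1],None,fx=12,fy=12,interpolation=cv2.INTER_NEAREST))
E
```

```text
(no output)
```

View pics/w12.png

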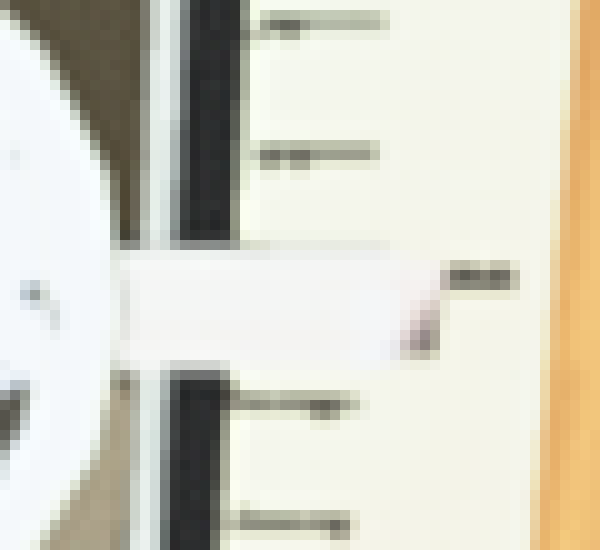

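View pics/s12.png

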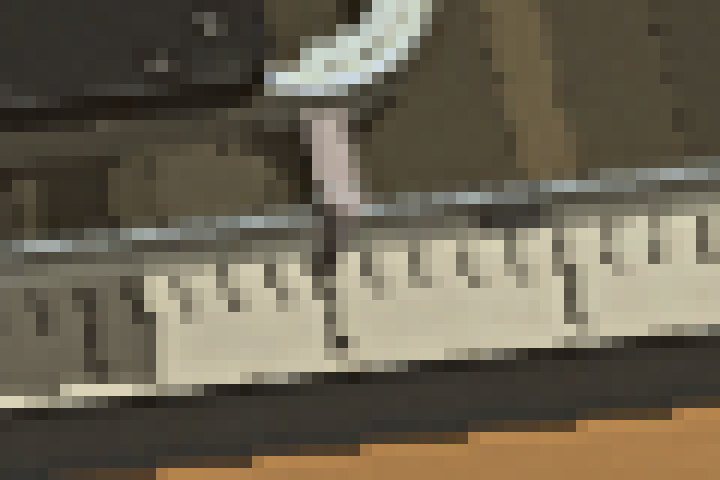

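```bash
python3 - <<'E'
from h import *
W=np.load("f_wrist.npy",allow_pickle=True).item();S=np.load("f_scene.npy",allow_pickle=True).item()
Pw=W["mtx"]@np.c_[W["R"],W["t"]];Ps=S["mtx"]@np.c_[S["R"],S["t"]]
def tri(w,s):
    X=cv2.triangulatePoints(Pw,Ps,np.array(w,float).reshape(2,1),np.array(s,float).reshape(2,1)).ravel();return X[:3]/X[3]
def tog(X): d=X[:2]-O; c,s=np.cos(YAW),np.sin(YAW); return np.round([c*d[0]+s*d[1],-s*d[0]+c*d[1],X[2]],4)
mw=np.array([350+445/10-.5,95+277/10-.5]); 
# mark 150: inner end visible / outer end in wrist (517,277) ; outer end in scene (342,347)
print("mark outer tri",tog(tri([350+51.7-.5,95+27.7-.5],[360+342/12-.5,232+348/12-.5])))
for z in(.052,): 
  print("mark W",tog(ray(W,[350+51.7-.5,95+27.7-.5],z)[0]),"S",tog(ray(S,[360+28.5-.5,232+29-.5],z)[0]))
tw=[350+42-.5,95+30-.5]; ts=[360+344/12-.5,232+213/12-.5]
print("tip tri",tog(tri(tw,ts)))
for z in(.054,.06,.066,.072): print(z,"tip W",tog(ray(W,tw,z)[0]),"S",tog(ray(S,ts,z)[0]))
# ring centre: wrist crop ellipse centre (278,193)/3
print("ring W",tog(ray(W,[230+279/3-.5,60+192/3-.5],.098)[0]))
E
```

```text
mark outer tri [0.0636 0.1482 0.0573]
mark W [0.0652 0.1484 0.052 ] S [0.0614 0.1491 0.052 ]
tip tri [0.0481 0.1479 0.0898]
0.054 tip W [0.0569 0.1466 0.054 ] S [0.0324 0.1548 0.054 ]
0.06 tip W [0.0554 0.1469 0.06  ] S [0.035  0.1536 0.06  ]
0.066 tip W [0.054  0.1472 0.066 ] S [0.0376 0.1525 0.066 ]
0.072 tip W [0.0526 0.1475 0.072 ] S [0.0403 0.1513 0.072 ]
ring W [0.0004 0.1494 0.098 ]
```

All estimates agree. TCP travel gives 149.5 mm. The ring centre reads 149.4 mm. The pointer tip reads 147.9 mm, against 148.2–149.1 mm for the mark itself through the same cameras. The plug is in the tray, so I'm handing in.

```bash
python3 - <<'E'
from h import *
st()
workorder.job_done(); st()
E
```

```text
28.4 [0.6385 0.029  0.1034] [-6.3 -4.5  6.8] 0.0299
the job is handed in; nothing more can be done
the job is handed in; nothing more can be done
```

The job is handed in at about 28 s, with the gripper still holding the arm at the 150 mm mark. No verdict is reported.

**What I did:** I turned the plug 61° counterclockwise and lifted it out. It now stands upright in the tray. I then squeezed the lock button in and drew the arm out against a spring force of about 3.5–4.5 N.

**What failed or disagreed:**
- **First grasp:** the fingers closed on nothing. Pictures showed them about 20 mm behind the reported TCP, not 14 mm ahead as `manip.finger_overhang` says. I corrected the heights by about 33 mm, and every later grasp worked.
- **Finger opening:** it read 29.8 mm on the grip, where about 31 mm is expected with the button fully in. Since the arm drew out freely, the lock was released.
- **Residual forces:** the last wrist readings still showed about -6 N in x and 7 N in z from small misalignment.

**Last checks:**
- **Distance drawn out:** the tool moved 149.5 mm. The guide ring reads 149.4 mm in the wrist picture.
- **Pointer against mark:** triangulated from the wrist and scene pictures, the pointer tip is at 147.9 mm. The mark itself reads 148.2–149.1 mm in those two cameras, so the two agree within about 1 mm.
- **Surroundings:** in the last scene picture the plug stands in the tray and nothing else has visibly moved. I saw no sign of anything touching the core.

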